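Sweep the loose blank-off caps into the corral

ROBOT

A 7-joint arm with a two-finger parallel gripper is mounted at the origin on a cart in front of the work surface, level with it; the furniture and walls round the work are solid. World frame = base frame: x ahead of the robot, y to its left, z up, the work surface at z = 0. Lengths are in mm, angles in rad, forces in N, time in s.
With the tool pointing down it reaches from about 350 to 775 mm from the base axis. Payload 3.1 kg.
Tool frame: the origin (TCP) lies on the front face of the gripper's body, between the roots of the fingers; the fingertips stand 73 mm ahead of it and the grasp point (between the pads) lies r.pinch_z ahead of it (r.pinch_z is the distance from the TCP to the grasp point, in mm); z points along the fingers, y is the line along which they close (so a half turn about z gives the same grasp; the last joint's range is limited). The gripper opens to 85 mm and grips with 20 to 120 N. Pads are 22 mm wide; open, the fingers measure 114 mm over their backs; the gripper's body (76 mm by 85 mm) begins 54 mm behind the grasp point. The pads swing forward as they close: fully open they stand 13 mm farther back than shut.
Start: joints at [-1.202, 0.311, 0.014, 1.512, -0.004, 1.319, -0.027], TCP at [219.612, 504.268, 303.904] pointing down, gripper open.
Joint ranges: [-2.7, 2.7], [-0.3, 1.91], [-1.27, 1.3], [0.12, 2.57], [-1.44, 4.58], [0.2, 2.03], [-3.05, 3.05]. Speed limits (rad/s): [2.79, 2.79, 3.14, 3.14, 3.14, 3.14, 3.14].

INTERFACE

Orientations are given as a rotation vector (axis times angle).
In Python, from station import r gives the robot as it stands.
- The arm moves only by the tool apply_moves, never from a script. Its argument "rows" is one flat list of numbers, 5 for each row, row after row: the shift along the tool's x, y, z in m, then the turn about the tool's z in rad, then the opening, from -1 (shut) to 1 (fully open), so that 0 is half open. In form: [tx, ty, tz, twist, gripper, tx, ty, tz, twist, gripper, ...]. A call has 1 to 12 rows; each row is the pose to reach, as a shift and turn from the pose commanded when the call began, along the tool's axes at that moment; what a row does not reach only later rows make up. A row lasts 1/8 s, in which the tool goes at most 62.5 mm and 10.7 degrees, less where a joint would pass 70% of its speed; a pose out of reach is approached as far as the arm can. A call with a gripper value outside its range is refused whole. The fingers move at their own pace and stop on an object; the grip force is fixed at half the most. Time passes only in rows, so rows that repeat a pose let the fingers close. It gives the time, the measured TCP pose, the force, the opening and the grip force at its end, in the units of the state.
- r.get_obs(): the state, without advancing time (a new reading comes with each control period).
- r.read_camera(name): name is "scene" or "top" or "wrist"; returns (picture, depth): 420x560x3 uint8, red, green, blue; 420x560 float32, mm along the optical axis (not along the pixel's ray), 0 where there is no reading.
- r.calibration(name): a dict with "mtx" (3x3 intrinsics, pixels), "rvec" (rotation vector, rad) and "tvec" (3), from world to camera coordinates, as OpenCV has them. Camera axes: x right, y down, z forward; pixel columns grow to the right and rows downward; lengths in mm; the calibration is good to about 2 mm. The wrist camera is an equidistant fisheye: a pixel r from the principal point sees the ray r / f radians off the axis. A picture is of the moment at which its call begins: read the wrist's pose just before it. calibration takes no time and is no camera call; for the wrist camera it gives the pose at the moment of the call.
- r.sign_off(): hands the job in; it is judged then, once.
Trained networks look in the newest picture that a camera, given by its name, has taken for a name from the list of things; names that differ only in an ending like _2 or _b are one class to them, and where a whole thing is asked for, a point or a joint stands for the part that bears it (a point fixed in the world has none). Each returns a list of dicts, best first, with "confidence" (0 to 1); they miss things now and then, are a little off and sometimes report something else, mostly with a low value. They report only what shows in the picture. A call takes as long as a camera call. They do not tell look-alikes from the thing itself.
- r.recognise(thing, camera): "point" ([row, column] in pixels, amid what is visible of it).
The state is a dict: "time": time; "joint_pos": joint angles; "qvel": joint speeds; "joint_torque": joint torques, N m; "ee_pos": TCP position; "orientation": TCP orientation; "force": force on the tool from outside, world axes, zero at the start; "torque": the same for the moment, N m; "finger_gap": finger opening in mm; "grasp_force": force on a finger pad.
Only numpy, scipy, OpenCV 4.12 (cv2) and the standard library are available. Lean on these libraries where they do the work, as an engineer would, in place of code of your own. Each camera call takes 0.05 s, during which the arm holds its last target. There are 200 camera calls.

TASK

Three orange blank-off caps lie loose on the bench. Sweep all three with your fingertips, gently along the bench top, through the mouth of the low blue three-sided corral until each lies flat and wholly inside it. Their sealing edges must not be gripped: only push them, never pinch, squeeze, lift or tip them, and leave the magnifier and the two vials beside them standing where they are.

Things in the scene. Friction and masses are not known exactly. Their poses are not given: they have to be found in the camera images.
- cap_1: loose round orange-anodised metal blank-off cap (a solid disc with a small boss on top), 44 mm across, upright side wall 16 mm high, 18 mm to the top of the boss, about 0.12 kg, lying flat on the bench and sliding freely on it; origin at the centre of its underside, z up, its yaw means nothing
- cap_2: loose round orange-anodised metal blank-off cap (a solid disc with a small boss on top), 44 mm across, upright side wall 16 mm high, 18 mm to the top of the boss, about 0.12 kg, lying flat on the bench and sliding freely on it; origin at the centre of its underside, z up, its yaw means nothing
- cap_3: loose round orange-anodised metal blank-off cap (a solid disc with a small boss on top), 44 mm across, upright side wall 16 mm high, 18 mm to the top of the boss, about 0.12 kg, lying flat on the bench and sliding freely on it; origin at the centre of its underside, z up, its yaw means nothing
- corral: low blue corral fixed to the bench: three walls 22 mm high, 6 mm thick, round bare bench, no floor or lip. Origin on the bench, centre of the inner rectangle (110 mm deep in x, 160 mm wide in y); x points from the open mouth to the back wall, z up. Wings flare from the mouth's ends to x = -83, y = +-106 mm. The mouth faces roughly the robot's right, where the caps lie; yaw varies
- mouth (a point): middle of the corral's mouth line, on the bench, 55 mm in front of the corral's origin; axes as the corral's (x points into the corral)
- loupe: small black stand magnifier, 38 mm across, 36 mm high, loose, not to be disturbed; origin at the centre of its underside
- vial_brown: loose glass vial with black screw cap and brownish contents, 22 mm across, 58 mm high, standing to the right of the caps, not to be disturbed; origin at the centre of its underside
- vial_blue: loose glass vial with blue screw cap and bluish contents, 22 mm across, 58 mm high, standing to the right of the caps, not to be disturbed; origin at the centre of its underside
Things that resemble listed ones, but are neither listed nor needed, are in the scene too. What is shaped like the cap_1 but black is not meant.

How it is judged (in metres and radians):
At the end, for the whole second after the job is handed in: All three caps lie flat on the bench and at rest inside the corral, each wholly behind the mouth line (up to 3 mm may stick out); the magnifier and both vials stand upright within 20 mm of where they were (x of cap_1 in the frame of corral between -0.036 and 0.06 m and y of cap_1 in the frame of corral between -0.065 and 0.065 m and height (world z) of each of cap_1, cap_2, cap_3 below 0.006 m and angle between each of cap_1, cap_2, cap_3's own z axis and vertical below 0.12 rad and linear speed of each of cap_1, cap_2, cap_3 below 0.02 m/s and x of cap_2 in the frame of corral between -0.036 and 0.06 m and y of cap_2 in the frame of corral between -0.065 and 0.065 m and x of cap_3 in the frame of corral between -0.036 and 0.06 m and y of cap_3 in the frame of corral between -0.065 and 0.065 m and distance of each of loupe, vial_brown, vial_blue from where it was at the start of the episode below 0.02 m and angle between each of loupe, vial_brown, vial_blue's own z axis and vertical below 0.2 rad); the robot touches nothing.
It fails at once if a cap is lifted (its underside centre more than 12 mm above the bench) or tipped more than 0.4 rad (height (world z) of any of cap_1, cap_2, cap_3 above 0.012 m or angle between any of cap_1, cap_2, cap_3's own z axis and vertical above 0.4 rad).
It fails at once if a cap is pinched, squeezed or rammed: more than 15 N between it and the fingers (contact force between the fingers and cap_1 above 15 N or contact force between the fingers and cap_2 above 15 N or contact force between the fingers and cap_3 above 15 N).
It fails at once if the magnifier or a vial is moved more than 20 mm or tipped more than 0.4 rad (distance of any of loupe, vial_brown, vial_blue from where it was at the start of the episode above 0.02 m or angle between any of loupe, vial_brown, vial_blue's own z axis and vertical above 0.4 rad).
It also fails if it takes over 72 s, if anything falls off the work surface, if the arm or the gripper's body presses on something with over 40 N, if the wrist force passes 120 N, or if a joint passes its speed limit or range.

## Working session

There is one attempt and no reset: what is moved stays moved. The work goes in short steps, Python scripts to look and compute and a tool call to move; the robot and the scene stay as the last step left them, time stands still between calls to the robot, and variables do not carry over. Pictures are saved under pics/ and viewed, at most 10 in all, crops included, and the job is handed in when it is done.

Besides the shell and the picture viewer there is one more tool, called after ">>>" as name(argument=value, ...) on one line, values as JSON. apply_moves: Moves the arm, as the interface text tells. Its arguments: {"type":"object","properties":{"rows":{"type":"array","items":{"type":"number"}}},"required":["rows"]}

```bash
mkdir -p pics; cat > h.py <<'E'
import numpy as np, cv2
from station import r
def ray_plane(name,pts,z):
    c=r.calibration(name);R=cv2.Rodrigues(np.array(c["rvec"],float))[0];t=np.array(c["tvec"],float).ravel()
    K=np.array(c["mtx"]);o=-R.T@t;out=[]
    for row,col in pts:
        d=R.T@np.linalg.inv(K)@np.array([col,row,1.]);out.append(o+d*(z-o[2])/d[2])
    return np.array(out)
E
python3 - <<'E'
from h import *
o=r.get_obs();print(o["time"],o["ee_pos"],o["orientation"],o["finger_gap"],r.pinch_z)
for n in ["top","scene"]:
    im,d=r.read_camera(n);cv2.imwrite(f"pics/{n}0.png",im[...,::-1]);np.save(f"{n}.npy",d);np.save(f"{n}i.npy",im)
for t,z in [("cap_1",18),("corral",0),("loupe",36),("vial_brown",58),("vial_blue",58)]:
    for q in r.recognise(t,"top"):print(t,q["confidence"],np.round(q["point"]),ray_plane("top",[q["point"]],z).round(0))
E
```

```text
0.0 [219.38917321 503.73020289 302.8074723 ] [-0.64057795 -3.07519001  0.00368595] 85.31254529387074 53.900000000000006
cap_1 0.78 [222. 300.] [[549. -68.  18.]]
cap_1 0.78 [143. 243.] [[762.  79.  18.]]
cap_1 0.65 [187. 309.] [[641. -94.  18.]]
cap_1 0.63 [254. 316.] [[ 467. -109.   18.]]
cap_1 0.58 [180. 270.] [[662.   8.  18.]]
cap_1 0.48 [171. 226.] [[686. 122.  18.]]
vial_brown 0.62 [197. 377.] [[ 609. -263.   58.]]
vial_blue 0.45 [269. 373.] [[ 428. -246.   58.]]
vial_blue 0.45 [196. 376.] [[ 610. -261.   58.]]
```

View pics/top0.png

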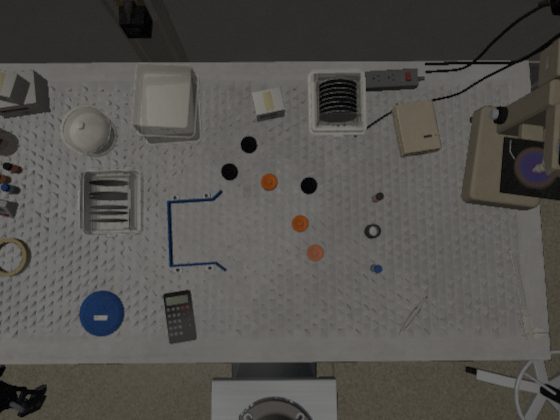

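View pics/scene0.png

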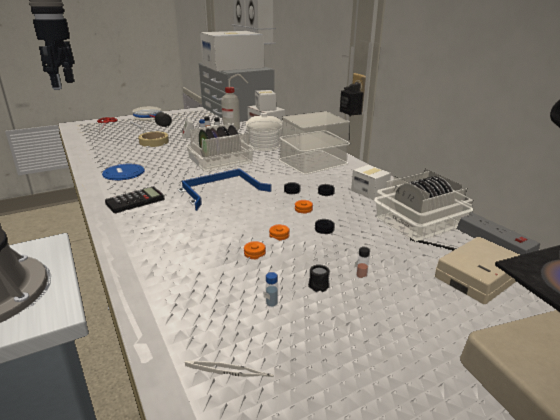

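The top view shows orange caps near (222,300), (254,316) and (180,270), given as row, col. The black look-alikes are at (187,309), (143,243) and (171,226). The blue corral spans cols 169–225 and rows 191–270, with its mouth to the right. The loupe is at (231,373), and the vials at (197,377) and (269,376).

```bash
python3 - <<'E'
from h import *
im=np.load("topi.npy");hsv=cv2.cvtColor(im,cv2.COLOR_RGB2HSV)
m=cv2.inRange(hsv,(2,90,80),(22,255,255));n,l,s,c=cv2.connectedComponentsWithStats(m)
for i in range(1,n):
    if s[i,4]>60: print("orange",s[i],ray_plane("top",[c[i][::-1]],14).round(0)[0])
m=cv2.inRange(hsv,(100,120,40),(125,255,255));m[:, :155]=0;m[:,240:]=0;m[:185]=0;m[280:]=0
ys,xs=np.nonzero(m);P=ray_plane("top",np.c_[ys,xs],20)[:,:2]
def line(sel,dep,ind):
    p=P[sel];k=np.polyfit(p[:,ind],p[:,dep],1);return k
b=(P[:,1]>250)&(P[:,0]>455)&(P[:,0]<585); u=(P[:,0]>560)&(P[:,1]>165)&(P[:,1]<255);w=(P[:,0]<470)&(P[:,1]>165)&(P[:,1]<255)
print(P.min(0),P.max(0),b.sum(),u.sum(),w.sum())
print("back y=",line(b,1,0),"upper x=",line(u,0,1),"lower x=",line(w,0,1))
big=cv2.resize(im[170:290,150:400],(0,0),fx=3,fy=3,interpolation=cv2.INTER_CUBIC);cv2.imwrite("pics/crop.png",big[...,::-1])
E
```

```text
orange [261 174  16  17 216] [658.  11.  14.]
orange [292 215  17  17 223] [548. -69.  14.]
orange [  0 239  24  11  68] [504. 676.  14.]
orange [307 245  16  16 212] [ 471. -106.   14.]
[428.23743918 124.5476627 ] [632.85605616 276.44558089] 84 65 38
back y= [5.27743601e-02 2.42483824e+02] upper x= [-5.13296477e-02  6.19959473e+02] lower x= [-5.90244256e-02  4.56248382e+02]
```

View pics/crop.png

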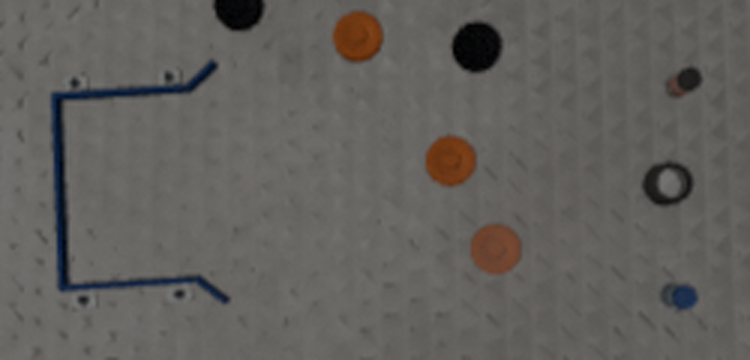

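```bash
cat >> h.py <<'E'
from scipy.spatial.transform import Rotation as Ro
def rows(wp):
    o=r.get_obs();p=np.array(o["ee_pos"]);R=Ro.from_rotvec(o["orientation"]).as_matrix();y0=np.degrees(np.arctan2(R[1,0],R[0,0]))
    print("t",round(o["time"],2),"p",p.round(1),"yaw",y0.round(1),"tilt",R[:,2].round(3),"gap",round(o["finger_gap"],1),"F",np.round(o["force"],1))
    for x,y,z,yaw in wp:
        s=R.T@(np.array([x,y,z])-p)/1000;tw=-np.radians((yaw-y0+180)%360-180)
        print((x,y,z,yaw),"->",s.round(3),tw.round(3))
E
python3 -c "
from h import *
rows([(480,250,250,90),(500,0,180,90),(467,-158,130,90)])"
```

```text
t 0.35 p [219.5 504.1 303.6] yaw 156.5 tilt [-0.    -0.001 -1.   ] gap 85.4 F [-0.6  0.6  0.8]
(480, 250, 250, 90) -> [-0.34  -0.129  0.054] 1.16
(500, 0, 180, 90) -> [-0.458 -0.35   0.124] 1.16
(467, -158, 130, 90) -> [-0.491 -0.508  0.174] 1.16
```

>>> apply_moves(rows=[-0.34, -0.13, 0.05, 1.16, -0.5, -0.34, -0.13, 0.05, 1.16, -0.5, -0.34, -0.13, 0.05, 1.16, -0.5, -0.34, -0.13, 0.05, 1.16, -0.5, -0.34, -0.13, 0.05, 1.16, -0.5, -0.34, -0.13, 0.05, 1.16, -0.5, -0.458, -0.35, 0.12, 1.16, -0.5, -0.458, -0.35, 0.12, 1.16, -0.5, -0.458, -0.35, 0.12, 1.16, -0.5, -0.458, -0.35, 0.12, 1.16, -0.5, -0.491, -0.508, 0.174, 1.16, -0.5, -0.491, -0.508, 0.174, 1.16, -0.5])

```text
time: 1.85
ee_pos: [476.6, -108.8, 146.7]
orientation: [2.22, 2.221, 0.001]
force: [-0.0, 0.4, -0.0]
finger_gap: 21.1
grasp_force: 0.0
```

```bash
python3 -c "
from h import *
rows([(467,-158,110,90),(467,-158,96,90)])"
```

```text
t 1.85 p [ 476.6 -108.8  146.7] yaw 90.0 tilt [ 0.001 -0.    -1.   ] gap 21.1 F [-0.   0.4 -0. ]
(467, -158, 110, 90) -> [-0.049 -0.01   0.037] 0.001
(467, -158, 96, 90) -> [-0.049 -0.01   0.051] 0.001
```

>>> apply_moves(rows=[0, 0, 0, 0, -0.5, 0, 0, 0, 0, -0.5])

```text
time: 2.1
ee_pos: [476.9, -106.6, 147.0]
orientation: [-2.221, -2.221, -0.001]
force: [0.7, -0.0, 0.2]
finger_gap: 21.5
grasp_force: 0.0
```

```bash
python3 -c "
from h import *
rows([(467,-158,110,90),(467,-158,96,90)])
im,d=r.read_camera('wrist');cv2.imwrite('pics/w1.png',im[...,::-1])"
```

```text
t 2.1 p [ 476.9 -106.6  147. ] yaw 90.0 tilt [ 0.     0.001 -1.   ] gap 21.5 F [ 0.7 -0.   0.2]
(467, -158, 110, 90) -> [-0.051 -0.01   0.037] -0.0
(467, -158, 96, 90) -> [-0.051 -0.01   0.051] -0.0
```

View pics/w1.png

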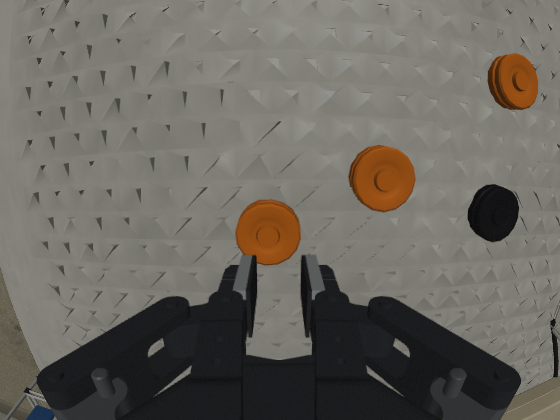

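The wrist view shows cap B at (row 232, col 268), slightly left of the tool axis (col 281). That agrees with x≈470. I'll back off behind it and descend.

>>> apply_moves(rows=[-0.051, -0.008, 0, 0, -0.5, -0.051, -0.008, 0.02, 0, -0.5, -0.051, -0.008, 0.045, 0, -0.5, -0.051, -0.008, 0.055, 0, -0.5, -0.051, -0.008, 0.058, 0, -0.5, -0.051, -0.008, 0.06, 0, -0.5, -0.051, -0.008, 0.06, 0, -0.5])

```text
time: 3.02
ee_pos: [469.2, -158.0, 87.6]
orientation: [2.22, 2.221, 0.001]
force: [0.4, -0.6, 0.3]
finger_gap: 21.4
grasp_force: 0.0
```

```bash
python3 -c "
from h import *
rows([(469,-158,82,90),(469,-138,82,90),(487,157,82,90),(484,195,82,90)])"
```

```text
t 3.02 p [ 469.2 -158.    87.6] yaw 90.0 tilt [ 0.001 -0.    -1.   ] gap 21.4 F [ 0.4 -0.6  0.3]
(469, -158, 82, 90) -> [ 0.    -0.     0.006] 0.0
(469, -138, 82, 90) -> [ 0.02  -0.     0.006] 0.0
(487, 157, 82, 90) -> [0.315 0.018 0.006] 0.0
(484, 195, 82, 90) -> [0.353 0.015 0.006] 0.0
```

>>> apply_moves(rows=[0, 0, 0.003, 0, -0.5, 0, 0, 0.006, 0, -0.5, 0, 0, 0.008, 0, -0.5, 0.008, 0, 0.008, 0, -0.5, 0.014, 0, 0.008, 0, -0.5, 0.018, 0, 0.008, 0, -0.5, 0.021, 0, 0.008, 0, -0.5, 0.024, 0, 0.008, 0, -0.5, 0.028, 0.0, 0.008, 0, -0.5, 0.034, 0.0, 0.008, 0, -0.5])

```text
time: 4.28
ee_pos: [468.6, -124.1, 79.0]
orientation: [2.222, 2.221, -0.0]
force: [-0.1, -0.3, 0.3]
finger_gap: 21.3
grasp_force: 0.3
```

```bash
cat >> h.py <<'E'
def caps(cam="top",show=None):
    im,d=r.read_camera(cam);hsv=cv2.cvtColor(im,cv2.COLOR_RGB2HSV)
    m=cv2.inRange(hsv,(2,90,60),(22,255,255));n,l,s,c=cv2.connectedComponentsWithStats(m)
    for i in range(1,n):
        if s[i,4]>40:
            p=ray_plane(cam,[c[i][::-1]],14)[0]
            if p[1]<350: print("orange",s[i],p.round(0),"corral",(np.array([[-.054,.9985],[-.9985,-.054]])@(p[:2]-[526.5,212])).round(0))
    if show: cv2.imwrite(show,im[...,::-1])
E
python3 -c "
from h import *
rows([(469,-100,79,90),(487,157,79,90),(484,195,79,90)])
caps('top','pics/t2.png');caps('scene')
im,d=r.read_camera('wrist');cv2.imwrite('pics/w2.png',im[...,::-1])"
```

```text
t 4.28 p [ 468.6 -124.1   79. ] yaw 90.0 tilt [ 0. -0. -1.] gap 21.3 F [-0.1 -0.3  0.3]
(469, -100, 79, 90) -> [0.024 0.    0.   ] -0.001
(487, 157, 79, 90) -> [ 0.281  0.018 -0.   ] -0.001
(484, 195, 79, 90) -> [ 0.319  0.015 -0.   ] -0.001
orange [261 174  16  17 216] [658.  11.  14.] corral [-208. -120.]
orange [292 215  17  17 222] [548. -69.  14.] corral [-282.   -6.]
orange [301 245  11  17 140] [470. -85.  14.] corral [-294.   73.]
orange [295 200  18  14 216] [653.   1.  14.] corral [-218. -115.]
orange [270 225  20  16 196] [545. -84.  14.] corral [-297.   -3.]
orange [515 237  12   6  42] [ 973. -344.   14.] corral [-579. -416.]
orange [252 238   8  17  95] [ 478. -104.   14.] corral [-312.   66.]
orange [240 241   7  14  62] [450. -97.  14.] corral [-305.   93.]
orange [357 264  11  13 112] [ 612. -272.   14.] corral [-488.  -59.]
orange [ 98 268  47 152 321] [ 190. -271.   14.] corral [-464.  362.]
```

View pics/w2.png

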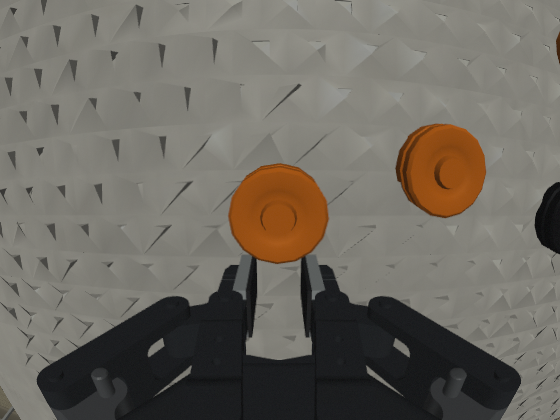

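Cap B sits centred in the two-finger cradle at (214,278). I'll push it along.

>>> apply_moves(rows=[0.006, 0, 0, 0, -0.5, 0.016, 0.001, 0, 0, -0.5, 0.028, 0.002, 0, 0, -0.5, 0.042, 0.003, 0, 0, -0.5, 0.056, 0.004, 0, 0, -0.5, 0.07, 0.005, 0, 0, -0.5, 0.084, 0.006, 0, 0, -0.5, 0.098, 0.007, 0, 0, -0.5, 0.112, 0.008, 0, 0, -0.5, 0.126, 0.009, 0, 0, -0.5, 0.138, 0.01, 0, 0, -0.5, 0.146, 0.01, 0, 0, -0.5])

```text
time: 5.92
ee_pos: [478.8, 22.9, 79.0]
orientation: [2.221, 2.222, 0.0]
force: [-0.3, -0.8, 0.4]
finger_gap: 21.4
grasp_force: 0.4
```

```bash
python3 -c "
from h import *
rows([(487,127,79,90),(484,195,79,90)])
caps('top')"
```

```text
t 5.92 p [478.8  22.9  79. ] yaw 90.0 tilt [ 0.  0. -1.] gap 21.4 F [-0.3 -0.8  0.4]
(487, 127, 79, 90) -> [ 0.104  0.008 -0.   ] 0.001
(484, 195, 79, 90) -> [ 0.172  0.005 -0.   ] 0.001
orange [261 174  16  16 215] [658.  11.  14.] corral [-208. -121.]
orange [292 215  17  17 221] [548. -69.  14.] corral [-282.   -6.]
```

>>> apply_moves(rows=[0.006, 0.001, 0, 0, -0.5, 0.018, 0.002, 0, 0, -0.5, 0.034, 0.003, 0, 0, -0.5, 0.05, 0.005, 0, 0, -0.5, 0.066, 0.006, 0, 0, -0.5, 0.082, 0.007, 0, 0, -0.5, 0.098, 0.008, 0, 0, -0.5, 0.114, 0.008, 0, 0, -0.5, 0.13, 0.007, 0, 0, -0.5, 0.146, 0.006, 0, 0, -0.5, 0.16, 0.006, 0, 0, -0.5, 0.168, 0.005, 0, 0, -0.5])

```text
time: 7.48
ee_pos: [483.6, 191.2, 79.0]
orientation: [-2.22, -2.223, -0.001]
force: [-0.1, -0.7, 0.2]
finger_gap: 21.2
grasp_force: 0.3
```

```bash
python3 -c "
from h import *
rows([(484,195,79,90),(484,160,79,90),(484,160,130,90),(692,-26,130,135)])
im,d=r.read_camera('wrist');cv2.imwrite('pics/w3.png',im[...,::-1])"
```

```text
t 7.47 p [483.6 191.2  79. ] yaw 90.1 tilt [ 0.  0. -1.] gap 21.2 F [-0.1 -0.7  0.2]
(484, 195, 79, 90) -> [ 0.004  0.    -0.   ] 0.001
(484, 160, 79, 90) -> [-0.031  0.    -0.   ] 0.001
(484, 160, 130, 90) -> [-0.031  0.    -0.051] 0.001
(692, -26, 130, 135) -> [-0.217  0.208 -0.051] -0.784
```

View pics/w3.png

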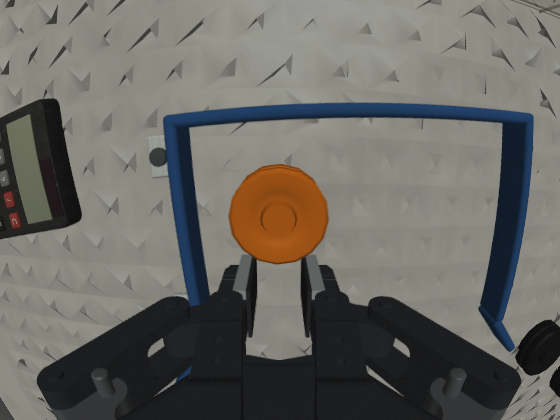

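Cap B is centred in the fingers at (214,278), well inside the corral. I'll back off, lift and go behind cap C.

>>> apply_moves(rows=[-0.01, 0, 0, 0, -0.5, -0.035, 0, 0, 0, -0.5, -0.035, 0, -0.05, 0, -0.5, -0.08, 0.045, -0.051, -0.18, -0.5, -0.12, 0.09, -0.051, -0.36, -0.5, -0.16, 0.135, -0.051, -0.54, -0.5, -0.2, 0.18, -0.051, -0.72, -0.5, -0.217, 0.208, -0.051, -0.785, -0.5, -0.217, 0.208, -0.051, -0.785, -0.5])

```text
time: 8.65
ee_pos: [692.4, -33.0, 129.5]
orientation: [1.212, 2.897, -0.005]
force: [-0.8, 0.9, 0.5]
finger_gap: 21.2
grasp_force: 0.0
```

```bash
python3 -c "
from h import *
rows([(693,-25,79,135),(660+21,9-21,79,135),(575+21,93-21,79,135)])
caps('top');rows([])
im,d=r.read_camera('wrist');cv2.imwrite('pics/w4.png',im[...,::-1])"
```

```text
t 8.65 p [692.4 -33.  129.5] yaw 134.6 tilt [ 0.001 -0.003 -1.   ] gap 21.2 F [-0.8  0.9  0.5]
(693, -25, 79, 135) -> [0.005 0.006 0.05 ] -0.007
(681, -12, 79, 135) -> [0.023 0.007 0.05 ] -0.007
(596, 72, 79, 135) -> [0.143 0.005 0.05 ] -0.007
orange [299 215  10  17 118] [547. -77.  14.] corral [-290.   -5.]
orange [179 240  17  17 231] [485. 224.  14.] corral [14. 41.]
t 8.7 p [691.3 -30.3 129.3] yaw 134.7 tilt [-0.001 -0.001 -1.   ] gap 21.3 F [-0.5  0.8  0.8]
```

View pics/w4.png

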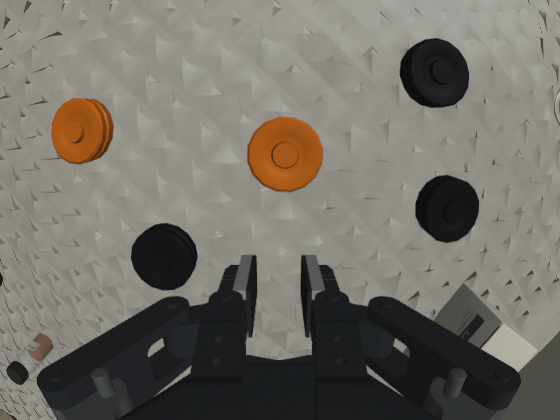

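The wrist view shows cap C ahead at (154,285), almost on the tool axis, with a black look-alike clear at (256,164). The top camera puts B in the corral at (14,41). I'll descend and approach gently.

>>> apply_moves(rows=[0, 0.001, 0.025, 0, -0.5, 0, 0.001, 0.042, 0, -0.5, 0, 0.001, 0.05, 0, -0.5, 0.006, 0.001, 0.051, 0, -0.5, 0.011, 0.001, 0.051, 0, -0.5, 0.014, 0.001, 0.051, 0, -0.5, 0.017, 0.001, 0.051, 0, -0.5, 0.02, 0.001, 0.051, 0, -0.5, 0.023, 0.001, 0.051, 0, -0.5, 0.027, 0.001, 0.051, 0, -0.5, 0.034, 0.001, 0.051, 0, -0.5])

```text
time: 10.12
ee_pos: [668.4, -2.7, 79.2]
orientation: [1.203, 2.901, -0.0]
force: [0.9, -1.7, 0.7]
finger_gap: 21.4
grasp_force: 0.6
```

```bash
python3 -c "
from h import *
rows([(575+21,93-21,79,135)])
caps('wrist');rows([(575+21,93-21,79,135)])"
```

```text
t 10.12 p [668.4  -2.7  79.2] yaw 134.9 tilt [ 0.001 -0.001 -1.   ] gap 21.4 F [ 0.9 -1.7  0.7]
(596, 72, 79, 135) -> [0.104 0.002 0.   ] -0.001
orange [   3  159   69   82 4410] [568. -46.  14.] corral [-260.  -27.]
orange [ 229  164  100  100 7757] [645.  22.  14.] corral [-197. -108.]
orange [ 21 394  14  14  81] [ 624. -140.   14.] corral [-357.  -78.]
orange [ 16 410  11  10  59] [ 627. -151.   14.] corral [-368.  -81.]
t 10.18 p [667.6  -1.2  79.1] yaw 135.0 tilt [-0.001  0.001 -1.   ] gap 21.1 F [-0.6 -0.8  0.3]
(596, 72, 79, 135) -> [0.102 0.001 0.   ] 0.0
```

>>> apply_moves(rows=[0.006, 0.001, 0, 0, -0.5, 0.016, 0.001, 0, 0, -0.5, 0.028, 0.001, 0, 0, -0.5, 0.042, 0.001, 0, 0, -0.5, 0.056, 0.001, 0, 0, -0.5, 0.07, 0.001, 0, 0, -0.5, 0.084, 0.001, 0, 0, -0.5, 0.095, 0.001, 0, 0, -0.5, 0.102, 0.001, 0, 0, -0.5, 0.095, 0.001, 0, 0, -0.5, 0.075, 0.001, 0, 0, -0.5, 0.055, 0.001, 0, 0, -0.5])

```text
time: 11.68
ee_pos: [630.7, 36.4, 78.8]
orientation: [-1.203, -2.902, 0.001]
force: [-0.2, -0.1, 1.3]
finger_gap: 21.3
grasp_force: 0.0
```

```bash
python3 -c "
from h import *
caps('top')
rows([(574,43,79,90),(574,62,79,90),(571.5,127,79,90),(568,199,79,90)])"
```

```text
orange [292 215  17  17 222] [548. -69.  14.] corral [-282.   -6.]
orange [179 240  17  17 231] [485. 224.  14.] corral [14. 41.]
t 11.72 p [632.8  32.7  79.1] yaw 134.8 tilt [ 0.003 -0.003 -1.   ] gap 21.4 F [ 2.1 -3.1 -0. ]
(574, 43, 79, 90) -> [ 0.049 -0.034 -0.   ] 0.781
(574, 62, 79, 90) -> [ 0.062 -0.021 -0.   ] 0.781
(571.5, 127, 79, 90) -> [ 0.11   0.023 -0.   ] 0.781
(568, 199, 79, 90) -> [ 0.164  0.071 -0.001] 0.781
```

>>> apply_moves(rows=[0.01, -0.02, 0, 0.18, -0.5, 0.02, -0.03, 0, 0.36, -0.5, 0.03, -0.037, 0, 0.54, -0.5, 0.04, -0.04, 0, 0.72, -0.5, 0.04, -0.041, 0, 0.781, -0.5, 0.04, -0.041, 0, 0.781, -0.5])

```text
time: 12.48
ee_pos: [572.7, 36.5, 78.8]
orientation: [-2.216, -2.226, 0.001]
force: [-0.1, -0.5, -0.0]
finger_gap: 21.3
grasp_force: 0.0
```

```bash
python3 -c "
from h import *
caps('top')
rows([(574,62,79,90),(571.5,127,79,90),(568,199,79,90)])
im,d=r.read_camera('wrist');cv2.imwrite('pics/w5.png',im[...,::-1])"
```

```text
orange [292 215  17  17 222] [548. -69.  14.] corral [-282.   -6.]
orange [179 240  17  17 231] [485. 224.  14.] corral [14. 41.]
t 12.53 p [572.9  36.4  78.9] yaw 90.3 tilt [-0. -0. -1.] gap 21.5 F [-0.8 -0.6  0.4]
(574, 62, 79, 90) -> [ 0.026  0.001 -0.   ] 0.005
(571.5, 127, 79, 90) -> [ 0.091 -0.001 -0.   ] 0.005
(568, 199, 79, 90) -> [ 0.163 -0.004 -0.   ] 0.005
```

View pics/w5.png

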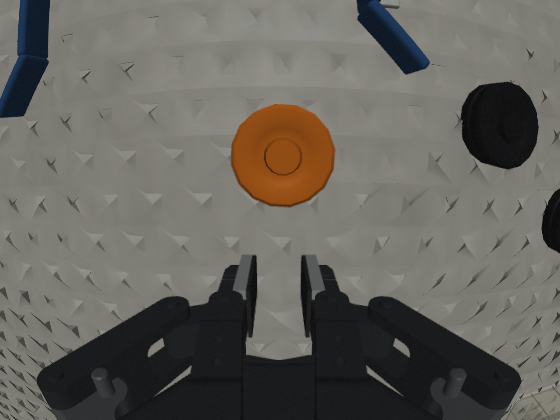

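Cap C is straight ahead at (156,283), with the corral mouth beyond it. I'll close gently and push.

>>> apply_moves(rows=[0.008, 0.002, 0, 0.005, -0.5, 0.015, 0.002, 0, 0.005, -0.5, 0.019, 0.002, 0, 0.005, -0.5, 0.022, 0.002, 0, 0.005, -0.5, 0.025, 0.002, 0, 0.005, -0.5, 0.028, 0.002, 0, 0.005, -0.5, 0.032, 0.001, 0, 0.005, -0.5, 0.04, 0.001, 0, 0.005, -0.5, 0.052, 0.0, 0, 0.005, -0.5, 0.064, 0.0, 0, 0.005, -0.5, 0.076, -0.001, 0, 0.005, -0.5, 0.088, -0.001, 0, 0.005, -0.5])

```text
time: 14.08
ee_pos: [571.3, 125.8, 79.0]
orientation: [-2.222, -2.221, 0.0]
force: [-0.4, -1.3, -0.3]
finger_gap: 21.3
grasp_force: 0.5
```

```bash
python3 -c "
from h import *
caps('wrist')
rows([(568,199,79,90)])"
```

```text
orange [  51   33   89   91 6327] [501. 215.  14.] corral [ 4. 26.]
orange [ 229  164  100  100 7781] [571. 161.  14.] corral [-54. -42.]
t 14.12 p [571.3 128.4  78.9] yaw 90.1 tilt [-0.     0.002 -1.   ] gap 21.3 F [ 0.1  0.7 -0.2]
(568, 199, 79, 90) -> [ 0.071 -0.003  0.   ] 0.002
```

>>> apply_moves(rows=[0.008, 0, 0, 0, -0.5, 0.02, -0.001, 0, 0, -0.5, 0.034, -0.002, 0, 0, -0.5, 0.048, -0.002, 0, 0, -0.5, 0.06, -0.003, 0, 0, -0.5, 0.067, -0.003, 0, 0, -0.5, 0.07, -0.003, 0, 0, -0.5, 0.06, -0.003, 0, 0, -0.5, 0.03, -0.003, 0, 0, -0.5, 0.03, -0.003, -0.05, 0, -0.5, -0.03, -0.003, -0.05, 0, -0.5, -0.09, -0.003, -0.05, 0, -0.5])

```text
time: 15.62
ee_pos: [568.9, 32.7, 130.0]
orientation: [2.22, 2.22, 0.003]
force: [1.1, -1.0, -0.7]
finger_gap: 21.6
grasp_force: 0.0
```

```bash
python3 -c "
from h import *
caps('top')
rows([(549,-115,130,94.7),(549,-115,79,94.7)])"
```

```text
orange [178 208  17  16 223] [569. 227.  14.] corral [ 13. -44.]
orange [292 215  17  17 223] [548. -69.  14.] corral [-282.   -6.]
orange [179 240  17  17 231] [485. 224.  14.] corral [14. 41.]
t 15.68 p [567.8  18.9 130.4] yaw 89.1 tilt [ 0.002 -0.01  -1.   ] gap 21.3 F [-1.6 -8.9  1.5]
(549, -115, 130, 94.7) -> [-0.134 -0.017  0.002] -0.097
(549, -115, 79, 94.7) -> [-0.134 -0.017  0.053] -0.097
```

>>> apply_moves(rows=[-0.05, -0.006, 0, 0, -0.5, -0.1, -0.012, 0, 0, -0.5, -0.14, -0.018, 0, 0, -0.5, -0.154, -0.019, 0, 0, -0.5, -0.154, -0.019, 0, 0, -0.5, -0.154, -0.019, 0, 0, -0.5])

```text
time: 16.42
ee_pos: [549.8, -116.8, 128.7]
orientation: [-2.218, -2.223, -0.002]
force: [-0.5, 0.0, -0.6]
finger_gap: 21.3
grasp_force: 0.0
```

```bash
python3 -c "
from h import *
rows([(548,-118,79,90),(548,-99,79,90),(530,140,79,90),(527,170,79,90)])
im,d=r.read_camera('wrist');cv2.imwrite('pics/w6.png',im[...,::-1]);caps('wrist')"
```

```text
t 16.43 p [ 549.8 -116.8  128.7] yaw 90.1 tilt [-0.     0.002 -1.   ] gap 21.3 F [-0.5  0.  -0.6]
(548, -118, 79, 90) -> [-0.001 -0.002  0.05 ] 0.002
(548, -99, 79, 90) -> [ 0.018 -0.002  0.05 ] 0.002
(530, 140, 79, 90) -> [ 0.257 -0.019  0.05 ] 0.002
(527, 170, 79, 90) -> [ 0.287 -0.022  0.05 ] 0.002
orange [ 235  128   77   76 4455] [547. -71.  14.] corral [-283.   -5.]
```

View pics/w6.png

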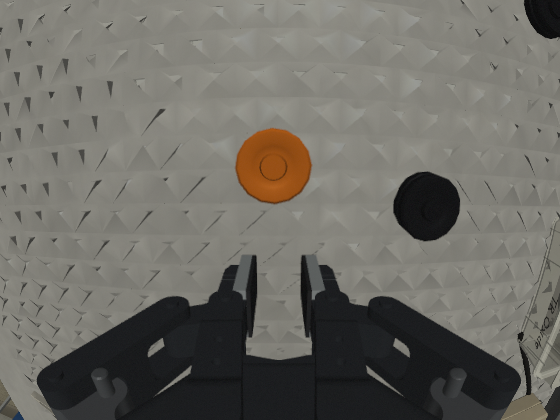

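Cap A is ahead at (166,273), about 3 mm left of the axis. I'll descend a little farther back and approach slowly.

>>> apply_moves(rows=[-0.004, -0.003, 0.025, 0, -0.5, -0.004, -0.003, 0.042, 0, -0.5, -0.004, -0.003, 0.05, 0, -0.5, 0.003, -0.003, 0.05, 0, -0.5, 0.008, -0.003, 0.05, 0, -0.5, 0.011, -0.003, 0.05, 0, -0.5, 0.014, -0.003, 0.05, 0, -0.5, 0.017, -0.003, 0.05, 0, -0.5, 0.02, -0.003, 0.05, 0, -0.5, 0.024, -0.003, 0.05, 0, -0.5, 0.032, -0.004, 0.05, 0, -0.5, 0.044, -0.005, 0.05, 0, -0.5])

```text
time: 18.02
ee_pos: [544.3, -75.2, 79.1]
orientation: [2.223, 2.219, -0.0]
force: [0.2, -1.6, 0.5]
finger_gap: 21.6
grasp_force: 0.5
```

```bash
python3 -c "
from h import *
caps('wrist')
rows([(530,130,79,90),(527,170,79,90)])"
```

```text
orange [ 228  164  101  101 7753] [544. -40.  14.] corral [-252.   -4.]
t 18.07 p [544.2 -72.1  78.8] yaw 90.1 tilt [-0.001  0.002 -1.   ] gap 21.3 F [-0.6  0.6  0.8]
(530, 130, 79, 90) -> [ 0.202 -0.014  0.   ] 0.001
(527, 170, 79, 90) -> [ 0.242 -0.017  0.   ] 0.001
```

>>> apply_moves(rows=[0.008, 0, 0, 0, -0.5, 0.02, -0.001, 0, 0, -0.5, 0.034, -0.002, 0, 0, -0.5, 0.048, -0.003, 0, 0, -0.5, 0.062, -0.004, 0, 0, -0.5, 0.076, -0.005, 0, 0, -0.5, 0.09, -0.006, 0, 0, -0.5, 0.104, -0.007, 0, 0, -0.5, 0.118, -0.008, 0, 0, -0.5, 0.132, -0.009, 0, 0, -0.5, 0.144, -0.01, 0, 0, -0.5, 0.152, -0.011, 0, 0, -0.5])

```text
time: 19.58
ee_pos: [533.4, 77.6, 79.0]
orientation: [-2.222, -2.221, -0.0]
force: [0.0, -0.3, -0.7]
finger_gap: 21.4
grasp_force: 0.3
```

```bash
python3 -c "
from h import *
caps('wrist')
rows([(530,130,79,90),(527,170,79,90)])"
```

```text
orange [ 129    0   78   20 1035] [493. 189.  14.] corral [-21.  35.]
orange [326   0  60  11 421] [562. 190.  14.] corral [-24. -34.]
orange [ 228  163  101  102 7776] [533. 111.  14.] corral [-101.   -1.]
t 19.62 p [533.3  78.9  78.9] yaw 90.1 tilt [-0.     0.001 -1.   ] gap 21.1 F [-0.4  0.4  0. ]
(530, 130, 79, 90) -> [ 0.051 -0.003 -0.   ] 0.001
(527, 170, 79, 90) -> [ 0.091 -0.006  0.   ] 0.001
```

>>> apply_moves(rows=[0.008, 0, 0, 0, -0.5, 0.022, -0.001, 0, 0, -0.5, 0.038, -0.002, 0, 0, -0.5, 0.054, -0.003, 0, 0, -0.5, 0.07, -0.005, 0, 0, -0.5, 0.081, -0.006, 0, 0, -0.5, 0.088, -0.006, 0, 0, -0.5, 0.091, -0.006, 0, 0, -0.5, 0.08, -0.006, 0, 0, -0.5, 0.05, -0.006, 0, 0, -0.5, 0.04, -0.006, -0.05, 0, -0.5, 0.0, -0.006, -0.08, 0, -0.5])

```text
time: 21.12
ee_pos: [528.2, 77.3, 160.6]
orientation: [2.219, 2.223, 0.005]
force: [1.8, -0.8, 0.7]
finger_gap: 21.4
grasp_force: 0.0
```

>>> apply_moves(rows=[-0.06, 0, -0.03, 0, -0.5, -0.1, 0, -0.03, 0, -0.5, -0.1, 0, -0.03, 0, -0.5, -0.1, 0, -0.03, 0, -0.5, -0.1, 0, -0.03, 0, -0.5])

```text
time: 21.75
ee_pos: [527.2, -21.8, 188.4]
orientation: [-2.219, -2.222, 0.0]
force: [0.3, 0.4, 0.4]
finger_gap: 21.2
grasp_force: 0.0
```

```bash
python3 -c "
from h import *
caps('top','pics/end.png');rows([])"
```

```text
orange [178 208  17  16 223] [570. 227.  14.] corral [ 13. -44.]
orange [188 223  18  17 226] [529. 200.  14.] corral [-12.  -1.]
orange [179 240  17  17 232] [485. 224.  14.] corral [14. 41.]
t 21.8 p [527.2 -21.7 188.5] yaw 90.1 tilt [-0.001  0.001 -1.   ] gap 21.3 F [-0.4  0.1  0.3]
```

View pics/end.png

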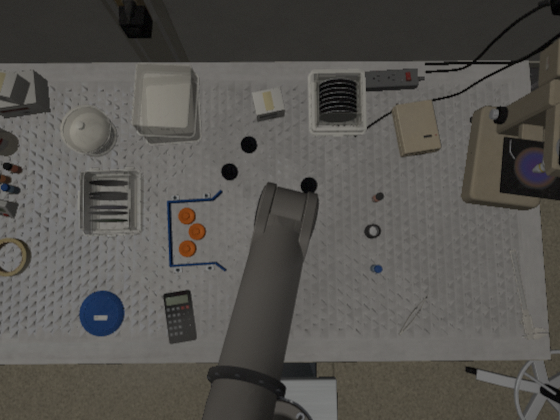

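All three caps are inside the corral at (216,187), (231,197) and (248,187). The loupe and both vials have not moved, and the arm is clear.

```bash
python3 -c "
from station import r
print(r.sign_off())"
```

```text
the job is handed in; nothing more can be done
None
```

I pushed all three orange caps into the corral, and the final top view shows them wholly inside it with the magnifier and both vials where they were; the job is handed in at about 22 s, but sign-off returned no verdict.

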